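# Fit the sanding drum on the splined spindle and lock it

## Robot

A 6-joint arm with a two-finger parallel gripper is mounted at the origin on the work surface. World frame = base frame: x ahead of the robot, y to its left, z up, the work surface at z = 0. Lengths are in m, angles in rad, forces in N, time in s.
With the tool pointing down it reaches from about 0.3 to 0.875 m from the base axis. Payload 6.4 kg.
Tool frame: the origin (TCP) lies midway between the tips of the shut fingers; the grasp point (between the pads) lies 19 mm behind it; z points along the fingers, y is the direction in which the jaws open and shut (so a half turn about z gives the same grasp; the last joint's range is limited). The gripper opens to 88 mm and grips with 3 to 60 N. Pads are 18 mm wide; open, the fingers measure 123 mm over their backs; the gripper's body (75 mm by 187 mm) begins 45 mm behind the grasp point.
Start: joints at [-1.518, 0.181, 1.607, -0, 1.354, -0.206], TCP at [0.147, -0.556, 0.208] pointing down, gripper open.
Joint ranges: [-2.99, 2.99], [-0.89, 2.07], [0.3, 2.58], [-1.14, 4.28], [0, 2.63], [-3.12, 3.12]. Speed limits (rad/s): [2.57, 2.57, 3.01, 3.14, 3.14, 3.14].

## Interface

Orientations are given as [roll, pitch, yaw] about the fixed x, y, z axes, in that order (R = Rz(yaw) Ry(pitch) Rx(roll)).
In Python, from plant import env, cams, order gives the robot as it stands. The module is installed in compiled form; this text tells all that it offers. Calls block until the motion is done:
- env.move_pose(position, orientation): joint-space move of the TCP to a pose.
- env.move_straight(position, frame=None, velocity=0.15): straight line of the TCP; frame=None keeps the orientation; velocity is the mean speed in m/s.
- env.set_joints(angles): joint-space move.
- env.release() and env.clamp(strength=None): open the fingers fully, or close them until they stop; strength is the grip in N (None keeps the last).
- env.wait(seconds).
- env.ik(position, orientation): joint angles nearest the present ones, or None.
- env.sense(): the state.
- cams.grab_frame(name): name is "side" or "top" or "wrist"; returns a dict with "color" (384x512x3 uint8, red, green, blue), "fx", "fy", "cx", "cy" (pixels), "rvec" (rotation vector, rad) and "tvec" (3), from world to camera coordinates, as OpenCV has them; the wrist camera has in their place "tool_from_camera" (4x4, takes a point from camera to tool coordinates, whose origin is the TCP and whose axes are the flange's). Camera axes: x right, y down, z forward; pixel columns grow to the right and rows downward; lengths in m; the calibration is good to about 2 mm. A picture is of the moment at which its call begins: read the wrist's pose just before it. There is no depth.
A pose or a line that the arm cannot do raises env.IKError and nothing moves.
- order.job_done(): hands the job in, once; it reports no verdict.
The state is a dict: "time": time; "qpos": joint angles; "joint_vel": joint speeds; "joint_efforts": joint torques, N m; "tcp_pos": TCP position; "eef_rot": TCP orientation; "force": force on the tool from outside, world axes, zero at the start; "moment": the same for the moment, N m; "gripper_width": opening from 0.0 (shut) to 1.0 (fully open).
Only numpy, scipy, OpenCV 4.12 (cv2) and the standard library are available. Lean on these libraries where they do the work, as an engineer would, in place of code of your own. Each camera call takes 0.05 s, during which the arm holds its last target. There are 200 camera calls.

## Task

Fit the thick brown sanding drum onto the upright splined spindle of the grey sander: set it on the spindle's nose and, pressing only lightly (never more than about 30 N), turn it slowly until its slots find the teeth and it drops fully home on the flange. Then, and only then, throw the red lock lever all the way over, away from the robot, and leave everything released. Do not knock about, move or tip the other things on the bench.

Things in the scene. Friction and masses are not known exactly. Their poses are not given: they have to be found in the camera images.
- drum_center (a point): Centre, half-way up, of the loose brown sanding drum: upright cylinder, 58 mm diameter, 76 mm high, black top edge, bright hub and five white marks on top, 0.3 to 0.5 kg, standing on the bench, z up. Its sides may be gripped at any yaw; the upper 40 mm is solid.
- drum_foot (a point): Centre of the drum's underside, 38 mm below drum_center. Here opens a blind bore 33 mm deep: round, 21 mm across, with five slots 72 degrees apart, 6.8 mm wide, reaching 17 mm from the axis. The x axis and the white marks on top lie over slots.
- drum: The same drum; its origin is the same point as drum_foot.
- sander: Grey sander, fixed. Flat-topped gear head: top 100 mm above the bench, 210 mm along x, from 90 mm left (+y) to 180 mm right (-y) of the origin; then a lying motor to 380 mm right, at most 190 mm high. Origin on the bench under the spindle's axis; z up, x is the way the lever is thrown. It carries the spindle, which turns stiffly (0.12 N m): pressed above some 12 N the drum drags it round.
- spindle_seat (a point): Spindle axis, upper face of its flange, 108 mm above the bench: the drum's underside is here when home. Above: five teeth (72 deg apart, 5 mm wide, 16 mm out from the axis, 16 mm high; their angle varies, not told by this point), then a round nose, 19 mm thick, up to 30 mm, its last 6 mm tapered. Off the teeth the drum stands 16 mm high; it drops at a match within 3 deg, 72 deg of turn at most.
- lock (a joint): Lock lever on the gear head's right half, a red ball on a steel bar. 0 rad = leaning 0.5 rad toward the robot (unlocked, about 0 to 0.15 at the start), 1.0 rad = fully over, leaning away from the robot (locked). It turns about the sander's y axis, stays where it is left and takes about 1 N to move.
- lock_tip (a point): Centre of the lever's red ball, 26 mm in diameter; it moves on an arc of 80 mm radius about the lever's pivot, which lies in the sander's frame at x = 0, y = -135 mm, 122 mm above the bench; at the start the ball's centre is about 192 mm above the bench.
- slim_drum_center (a point): Bystander: slim green sanding drum, 38 mm diameter, 90 mm high, centre half-way up; not the one to fit.
- glue_center (a point): Bystander: white glue bottle with orange cap, 48 mm diameter, 120 mm high, centre half-way up.
- wrench: Bystander: steel wrench 180 mm long lying on the bench.
- mallet: Bystander: wooden hammer 260 mm long lying on the bench.
- spoon_blank: Bystander: rough wooden spoon blank, 195 mm long, lying on the bench.
- offcut: Bystander: dark wood offcut, 130 x 70 x 35 mm, lying on the bench.
Mind the look-alikes: they are no part of the job. Leave any pink look-alike of the drum alone.

How it is judged:
By the outcome, as a careful person would: the job done as asked, in the order asked, and still so for the second after the job is handed in, with the robot touching nothing.
It also fails if it takes over 70 s, if anything falls off the work surface, if the arm or the gripper's body presses on something with over 40 N, if the wrist force passes 120 N, or if a joint passes its speed limit or range.

## Working session

There is one attempt and no reset: what is moved stays moved. The work goes in short steps, each a Python script; the robot and the scene stay as the last script left them, time stands still between calls to the robot, and variables do not carry over. Pictures are saved under pics/ and viewed, about 8 in all and at most 12, crops included, and the job is handed in when it is done.

```bash
mkdir -p pics; cat > h.py <<'E'
import numpy as np, cv2
from plant import env, cams, order
def grab(n):
    f=cams.grab_frame(n); K=np.array([[f['fx'],0,f['cx']],[0,f['fy'],f['cy']],[0,0,1.]]); return f,K
def ray(f,K,u,v):
    R=cv2.Rodrigues(np.array(f['rvec'],float))[0]; t=np.array(f['tvec'],float).ravel()
    return -R.T@t, R.T@np.linalg.solve(K,[u,v,1.])
def onz(f,K,u,v,z):
    o,d=ray(f,K,u,v); return o+d*(z-o[2])/d[2]
def tri(*rays):
    A=0;b=0
    for o,d in rays:
        d=d/np.linalg.norm(d);P=np.eye(3)-np.outer(d,d);A=A+P;b=b+P@o
    return np.linalg.solve(A,b)
def save(n,im): cv2.imwrite('pics/'+n+'.png',im[:,:,::-1])
E
python3 - <<'E'
from h import *
ims=[]
for n in("top","side"):
    f,K=grab(n); np.savez(n,color=f['color'],K=K,rvec=f['rvec'],tvec=f['tvec']); save(n,cv2.resize(f['color'],(800,600),interpolation=cv2.INTER_CUBIC))
    o,d=ray(f,K,256,192); print(n,K[0,0],o,d)
s=env.sense();print(s)
E
```

```text
top 480.6458025535357 [0.39687291 0.02798287 1.85386114] [ 0.08028749  0.00552548 -0.99680552]
side 453.86563149159383 [0.29734206 1.10018401 1.1297451 ] [ 0.19063388 -0.71834037 -0.66908349]
{'time': 0.1, 'qpos': array([-1.51830810e+00,  1.81433633e-01,  1.60786761e+00, -3.48657902e-06,
        1.35379995e+00, -2.06287730e-01]), 'joint_vel': array([ 0.00055855, -0.00078403, -0.00343248,  0.00109427,  0.00054355,
        0.00078985]), 'joint_efforts': array([ 2.99998464e-04, -4.34819698e+01, -3.42696726e+01,  7.04387133e-02,
        3.39767081e-02, -4.15289708e-05]), 'tcp_pos': array([ 0.14713638, -0.5553302 ,  0.20693841]), 'eef_rot': array([-3.14011540e+00, -3.05659516e-04,  2.58776480e-01]), 'force': array([-1.04933853, -0.4881019 , -0.95337138]), 'moment': array([-0.03587735,  0.04359927, -0.00333461]), 'gripper_width': 0.9963165142545417}
```

View pics/top.png

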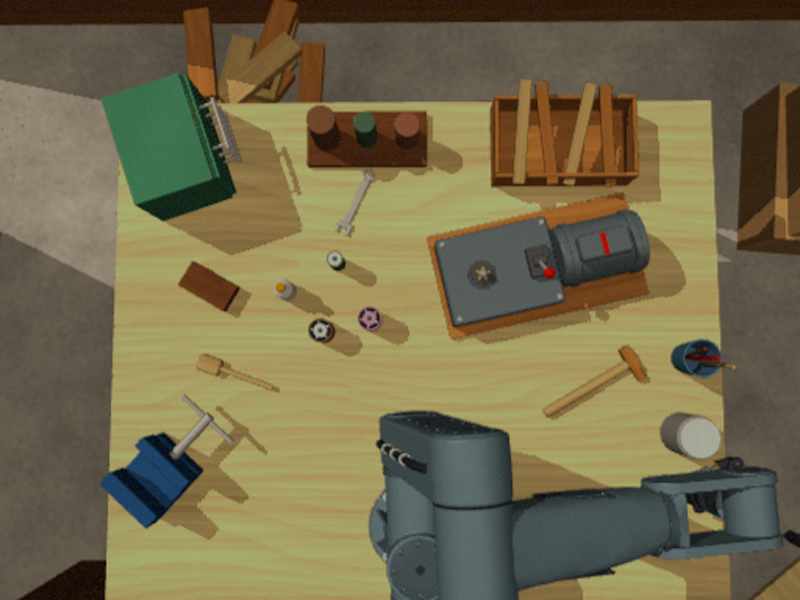

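View pics/side.png

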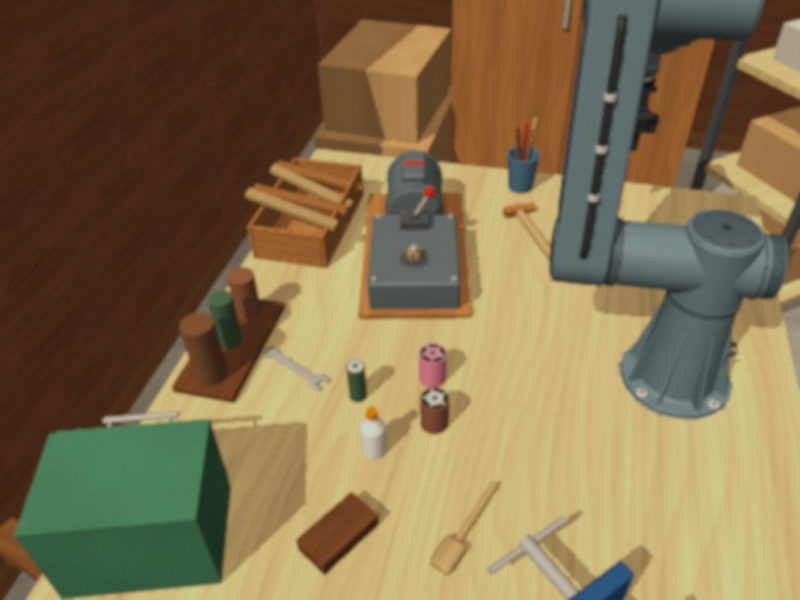

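The top view (800x600 pixels) shows three possible drums:
- **(321,330):** loose, brown, with white marks on a black rim.
- **(370,319):** the pink look-alike.
- **(322,122):** a brown block on the rack, with no marks.

The first fits the description. The spindle is at (482,273), the red ball at (549,271), and the bottle is at (285,289), near the drum. I'll confirm the drum with an enlarged crop and take measurements.

```bash
python3 - <<'E'
from h import *
L={n:dict(np.load(n+'.npz')) for n in("top","side")}
T,S=L['top'],L['side'];s=512/800
def P(u,v,z): return onz(T,T['K'],u*s,v*s,z).round(4)
print('drum',P(321,330,.076),'pink',P(370,319,.076),'green',P(336,260,.09),'glue',P(285,288,.12))
print('spindle',P(482,273,.13),'ball',P(549,271,.192))
def red(L,box):
    x0,y0,x1,y1=[int(a*s) for a in box]; im=L['color'][y0:y1,x0:x1].astype(int)
    m=(im[...,0]>130)&(im[...,1]<60)&(im[...,2]<60); v,u=np.nonzero(m); return u.mean()+x0,v.mean()+y0,m.sum()
a=red(T,(530,255,565,290));b=red(S,(415,180,445,205));print(a,b)
print('ball tri',tri(ray(T,T['K'],*a[:2]),ray(S,S['K'],*b[:2])))
for c in [(438,244),(545,223),(560,295),(456,320)]: print('deckscrew',P(*c,.1))
print('side drumtop',onz(S,S['K'],434*s,398*s,.076))
def crop(u,v,r,k): 
    u,v=int(u*s),int(v*s); return cv2.resize(T['color'][v-r:v+r,u-r:u+r],(k,k),interpolation=cv2.INTER_CUBIC)
save('crop',np.hstack([crop(340,320,30,390),crop(482,273,30,390)]))
E
```

```text
drum [0.4692 0.2251 0.076 ] pink [0.495 0.109 0.076] green [0.6344 0.1892 0.09  ] glue [0.5651 0.3047 0.12  ]
spindle [ 0.5978 -0.1518  0.13  ] ball [ 0.5947 -0.2941  0.192 ]
(np.float64(350.7096774193548), np.float64(173.70967741935485), np.int64(31)) (np.float64(274.74074074074076), np.float64(122.25925925925927), np.int64(27))
ball tri [ 0.59020205 -0.29143436  0.19626976]
deckscrew [ 0.6704 -0.0521  0.1   ]
deckscrew [ 0.7196 -0.3048  0.1   ]
deckscrew [ 0.549  -0.3365  0.1   ]
deckscrew [ 0.491 -0.093  0.1  ]
side drumtop [0.46675844 0.22844905 0.076     ]
```

View pics/crop.png

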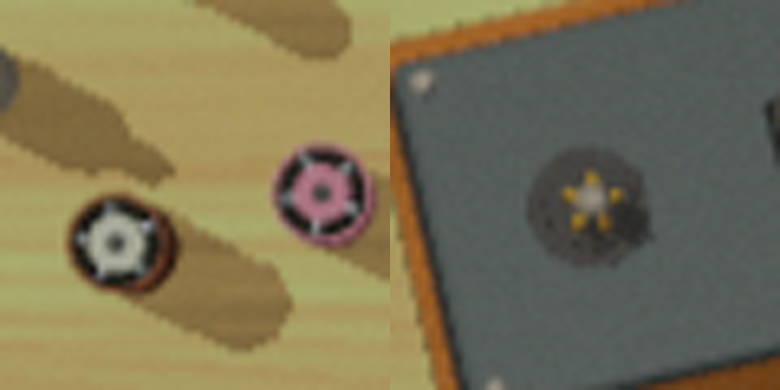

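The left crop confirms the brown drum, with its bright hub and white marks; the pink one is to its right. The right crop shows the spindle with five gold teeth. Next I'll look at both from close up with the wrist camera.

```bash
cat >> h.py <<'E'
pi=np.pi
def wgrab(name):
    s=env.sense(); f,K=grab('wrist')
    from scipy.spatial.transform import Rotation as Ro
    M=np.eye(4);M[:3,:3]=Ro.from_euler('xyz',s['eef_rot']).as_matrix();M[:3,3]=s['tcp_pos']
    M=M@np.array(f['tool_from_camera']); C=np.linalg.inv(M)
    d=dict(color=f['color'],K=K,rvec=cv2.Rodrigues(C[:3,:3])[0],tvec=C[:3,3]); np.savez(name,**d); return d,f
E
python3 - <<'E'
from h import *
p=env.sense()['tcp_pos']; env.move_straight([p[0],p[1],.33],velocity=.25)
env.move_pose([.598,-.152,.33],[pi,0,1.78]); env.wait(.3)
a,f=wgrab('w_sp'); print(np.array(f['tool_from_camera']).round(3), a['K'][0,0])
env.move_pose([.469,.227,.26],[pi,0,.698]); env.wait(.3)
b,f=wgrab('w_dr'); save('w',np.hstack([cv2.resize(x['color'],(400,300),interpolation=cv2.INTER_AREA) for x in(a,b)]))
s=env.sense();print(s['time'],s['qpos'],s['tcp_pos'])
E
```

```text
[[ 0.    -0.946 -0.323  0.084]
 [ 1.     0.     0.     0.   ]
 [-0.    -0.323  0.946 -0.177]
 [ 0.     0.     0.     1.   ]] 325.8968407246411
5.15 [ 2.21911101e-01  1.78863160e-02  1.67804261e+00 -1.96084894e-07
  1.44566754e+00  1.09537204e+00] [0.46926713 0.22664047 0.26001158]
```

View pics/w.png

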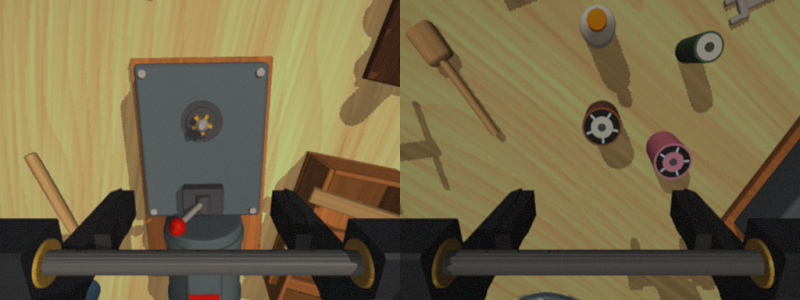

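Left: the sander, with the spindle at about (202,124) and the screws visible. Right: the drum at about (602,126), with the pink one below right of it. I'll measure the centres and angles by mask.

```bash
python3 - <<'E'
from h import *
A=dict(np.load('w_sp.npz'));B=dict(np.load('w_dr.npz'));k=1.28
def rect(L,c,z,half,n=390):   # metric orthophoto of plane z, up=+x world, left=+y
    pts=np.array([[c[0]+half,c[1]+half,z],[c[0]+half,c[1]-half,z],[c[0]-half,c[1]-half,z],[c[0]-half,c[1]+half,z]])
    uv=cv2.projectPoints(pts,L['rvec'],L['tvec'],L['K'],None)[0].reshape(-1,2).astype(np.float32)
    H=cv2.getPerspectiveTransform(uv,np.float32([[0,0],[n,0],[n,n],[0,n]])); return cv2.warpPerspective(L['color'],H,(n,n),flags=cv2.INTER_CUBIC)
dc=onz(B,B['K'],202*k,126*k,.076);sc=onz(A,A['K'],202*k,124*k,.124);print(dc,sc)
R1=rect(A,sc,.124,.025);R2=rect(B,dc,.076,.035)
save('rect',np.hstack([R1,R2]))
sr=[onz(A,A['K'],u*k,v*k,.102) for u,v in[(141,73),(261,72),(252,211),(155,211)]];print(np.round(sr,4))
for i,j in((0,1),(3,2)): d=sr[j]-sr[i];print(np.degrees(np.arctan2(d[1],d[0])))
g=cv2.cvtColor(A['color'],cv2.COLOR_RGB2HSV); x,y=int(177*k),int(228*k)
w=A['color'][y-20:y+20,x-20:x+20].astype(int);m=(w[...,0]>120)&(w[...,1]<60);v,u=np.nonzero(m);u=u.mean()+x-20;v=v.mean()+y-20
T=dict(np.load('top.npz'));S=dict(np.load('side.npz'))
print('ball',tri(ray(A,A['K'],u,v),ray(T,T['K'],350.71,173.71),ray(S,S['K'],274.74,122.26)),tri(ray(A,A['K'],u,v),ray(S,S['K'],274.74,122.26)))
print([onz(L,L['K'],*p,.192) for L,p in((A,(u,v)),(T,(350.71,173.71)),(S,(274.74,122.26)))])
E
```

```text
[0.46991118 0.22798019 0.076     ] [ 0.5971987  -0.15362929  0.124     ]
[[ 0.4913 -0.1005  0.102 ]
 [ 0.6691 -0.0613  0.102 ]
 [ 0.7207 -0.2976  0.102 ]
 [ 0.5476 -0.3342  0.102 ]]
12.407450809501581
11.93874249083824
ball [ 0.59062964 -0.2917368   0.19619151] [ 0.58981844 -0.29548554  0.19278886]
[array([ 0.59155523, -0.29516843,  0.192     ]), array([ 0.59372626, -0.2918672 ,  0.192     ]), array([ 0.58845804, -0.29783539,  0.192     ])]
```

View pics/rect.png

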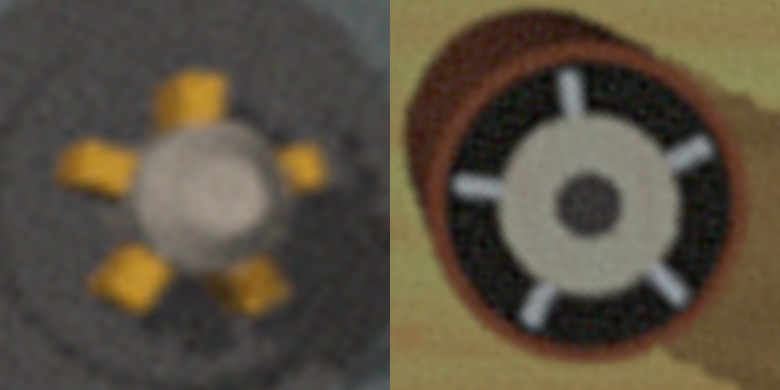

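The rectified crops give the following:
- **Drum:** centre (0.4683, 0.2274), with marks at about 8.9° modulo 72°.
- **Spindle:** axis near (0.597, -0.1545), teeth at about -2° modulo 72°.
- **Sander:** yaw is 12.2°.

I'll centre the drum with a light squeeze, turn about 80° and grip it, then look at the spindle again from straight above.

```bash
python3 - <<'E'
from h import *
r=np.radians
x,y=.4683,.2274
env.move_pose([x,y,.12],[pi,0,r(-10)]); env.move_straight([x,y,.038],velocity=.12)
print(env.sense()['force']); env.clamp(4); print('w1',env.sense()['gripper_width']); env.release()
env.move_straight([x,y,.092],velocity=.15); env.move_pose([x,y,.092],[pi,0,r(70)]); env.move_straight([x,y,.038],velocity=.12)
env.clamp(50); s=env.sense(); print('w2',s['gripper_width'],s['tcp_pos'],s['force'])
env.move_straight([x,y,.30],velocity=.25)
env.move_pose([.638,-.228,.30],[pi,0,r(119.4)]); env.wait(.4)
a,f=wgrab('w_sp2'); save('sp2',cv2.resize(a['color'],(640,480)))
s=env.sense();print(s['time'],s['gripper_width'],s['force'],s['moment'],s['tcp_pos'])
E
```

```text
[-0.48516053  0.43506491 -0.45373565]
w1 0.6555077114625528
w2 0.6366338584872709 [0.4684071  0.22756742 0.03839215] [-2.53400605  0.27645292  4.04421071]
14.3667 0.6344709282931824 [ 0.39927014 -0.29692368 -4.92063149] [-0.05244248 -0.12152286  0.01229825] [ 0.63806281 -0.22774033  0.30011102]
```

View pics/sp2.png

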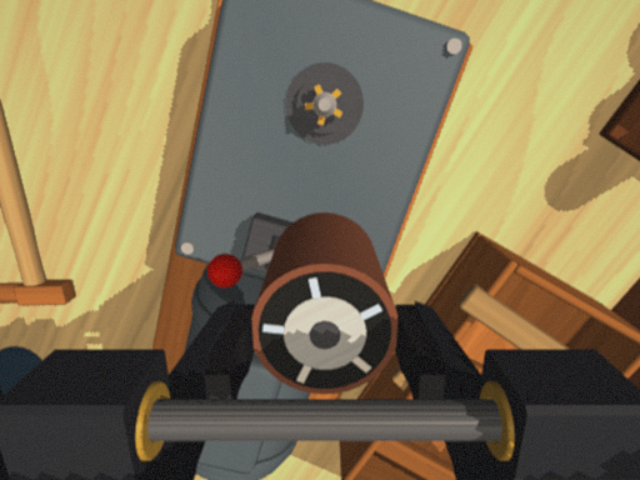

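The drum is held, and the spindle is at about (324,102), seen almost straight down. I'll measure the teeth, the nose and the drum's marks by mask.

```bash
python3 - <<'E'
from h import *
A=dict(np.load('w_sp2.npz'));K=A['K'];im=A['color'].astype(int);s=.8
def comps(m,lo):
    n,l,st,c=cv2.connectedComponentsWithStats(m.astype(np.uint8),connectivity=4); return [(c[i],st[i,4]) for i in range(1,n) if st[i,4]>=lo]
def angs(C,c):
    a=np.degrees(np.arctan2(C[:,1]-c[1],C[:,0]-c[0]));z=np.exp(1j*np.radians(a*5)).mean();return a.round(1),np.degrees(np.angle(z))/5
box=np.zeros(im.shape[:2],bool);box[62:102,238:282]=1
y=box&(im[...,0]-im[...,2]>60)
t=comps(y,5);C=np.array([onz(A,K,*c,.124) for c,_ in t]);print('teeth',len(t),[a for _,a in t])
m,_=cv2.fitEllipse(np.float32([c for c,_ in t])) [:2] if len(t)>=5 else (0,0)
c=onz(A,K,*m,.124);print('axis from teeth',c,'mean',C.mean(0),'r',np.linalg.norm(C-C.mean(0),axis=1),angs(C,C.mean(0)))
g=box&(im.min(2)>110)&(im[...,0]-im[...,2]<50);q=comps(g,15);print('nose',[(p.round(1),a,onz(A,K,*p,.137).round(4)) for p,a in q])
box=np.zeros(im.shape[:2],bool);box[215:312,200:320]=1
w=box&(im.min(2)>165); 
zt=.3001+.038
e=comps(box&(im.min(2)>120),5);h=max(e,key=lambda k:k[1]);print('white comps',[(c.round(),a) for c,a in e])
# hub hole: dark blob inside hub
sub=comps(box&(im.max(2)<100),60);ho=min(sub,key=lambda k:np.hypot(*(k[0]-[260,267])));hc=onz(A,K,*ho[0],zt);print('hole',ho,hc)
M=np.array([onz(A,K,*c,zt) for c,a in e if a<h[1]*.5 and a>15]);print('marks r',np.linalg.norm(M-hc,axis=1).round(4),angs(M,hc))
d=hc-[.63806,-.22774,zt];t=np.radians(119.4);print('hole in tool x,y',d[0]*np.cos(t)+d[1]*np.sin(t), d[0]*np.sin(t)-d[1]*np.cos(t))
E
```

```text
teeth 5 [np.int32(43), np.int32(42), np.int32(37), np.int32(37), np.int32(38)]
axis from teeth [ 0.59657923 -0.15407675  0.124     ] mean [ 0.59662441 -0.15427421  0.124     ] r [0.01288311 0.01293127 0.01276906 0.01287    0.01285146] (array([ 143.7,   71.1, -145.1,   -1.2,  -72.8]), np.float64(-0.8389170327595512))
nose [(array([261.2,  81.6]), np.int32(184), array([ 0.5976, -0.1519,  0.137 ]))]
white comps [(array([314., 223.]), np.int32(165)), (array([259., 264.]), np.int32(2941))]
hole (array([259.47188264, 267.95110024]), np.int32(409)) [ 0.63864359 -0.22839033  0.3381    ]
marks r [0.0348] (array([72.3]), np.float64(0.3376313122020954))
hole in tool x,y -0.0008530589780559798 0.00018918393165724137
```

The spindle axis is at (0.5966, -0.1542) with teeth at -0.8°. The drum's marks sit at about 58.8° at this yaw, so a match is expected at tool yaw of about 132°. I'll come down at 120°, watching the force.

```bash
cat > ins.py <<'E'
from h import *
def F(n=1):
    s=env.sense(); return s
def descend(p,z,zmin,f0,thr=6,step=.001,lat=6):
    while z>zmin:
        z-=step; env.move_straight([p[0],p[1],z],velocity=.03); s=env.sense(); f=s['force']-f0
        if f[2]>thr or np.hypot(f[0],f[1])>lat: break
    return z,s,f
E
python3 - <<'E'
from ins import *
p=[.5963,-.1538]
env.move_pose([*p,.21],[pi,0,np.radians(120)]); env.move_straight([*p,.182],velocity=.08); env.wait(.3)
f0=env.sense()['force']; np.save('f0',f0); t=env.sense()['time']
z,s,f=descend(p,.182,.158,f0)
print(f0,t,s['time'],z,s['tcp_pos'],f.round(2),s['moment'].round(2))
E
```

```text
[ 0.22545743  0.17791976 -4.64506635] 15.7333 20.9833 0.16099999999999998 [ 0.5967929  -0.15424111  0.16222006] [-2.49 -0.36  9.65] [-0.1   0.39  0.  ]
```

Contact came at TCP z = 0.1622, exactly the tooth-top height, so the nose is in the bore. Next I'll turn slowly under a light press.

```bash
python3 - <<'E'
from ins import *
f0=np.load('f0.npy'); p=[.5967,-.1542]; z=.1611; pk=0
for yaw in np.arange(121.5,150,1.5):
    env.move_straight([*p,z],[pi,0,np.radians(yaw)],velocity=.03); s=env.sense(); f=s['force']-f0; pk=max(pk,np.linalg.norm(f))
    print(yaw,s['tcp_pos'].round(4),f.round(1),round(s['moment'][2],2))
    if s['tcp_pos'][2]<.1613 and f[2]<5: 
        print('drop');break
    if f[2]<6: z-=.0003
    if f[2]>10: z+=.0003
    if f[2]>20: break
else: raise SystemExit
z,s,f=descend(p,z,.1445,f0,thr=10,step=.002,lat=9); print(z,s['tcp_pos'],f.round(1),s['moment'].round(2),s['time'],pk)
E
```

```text
121.5 [ 0.5972 -0.1545  0.1621] [-2.6 -0.  10.7] -0.02
123.0 [ 0.5972 -0.1544  0.1621] [-0.9  0.7  9.4] -0.06
124.5 [ 0.5973 -0.1544  0.162 ] [-0.1 -0.1 10.5] 0.03
126.0 [ 0.5972 -0.1542  0.1618] [ 0.2 -1.1  8.8] 0.05
127.5 [ 0.5963 -0.1537  0.1607] [0.7 1.2 3. ] 0.14
drop
0.14369999999999997 [ 0.5971504  -0.15456501  0.14630562] [-5.9  3.2 20.2] [0.55 0.73 0.09] 24.4833 11.04920915188943
```

The slots matched at 127.5°. The drum dropped 15.9 mm to TCP z = 0.1463, the home height, under about 20 N. I'll relax the press, release, rise and check before touching the lever.

```bash
python3 - <<'E'
from ins import *
f0=np.load('f0.npy'); p=[.5967,-.1542]
env.move_straight([*p,.1458],velocity=.03); s=env.sense(); print((s['force']-f0).round(1),s['tcp_pos'])
env.release(); env.move_straight([*p,.30],velocity=.15); env.wait(.2)
a,f=wgrab('w3'); f2,K=grab('side'); np.savez('side2',color=f2['color'],K=K,rvec=f2['rvec'],tvec=f2['tvec'])
save('chk',np.hstack([a['color'][60:330,120:420],cv2.resize(f2['color'][80:215,210:330],(300,270)) if 0 else cv2.resize(f2['color'][90:225,200:350],(300,270))]))
s=env.sense();print(s['time'],s['force'],s['gripper_width'])
E
```

```text
[-2.3  1.6 10.5] [ 0.59681645 -0.15429638  0.14638482]
26.8417 [ 0.29128699 -0.33668879 -0.27712415] 1.0025324589578144
```

View pics/chk.png

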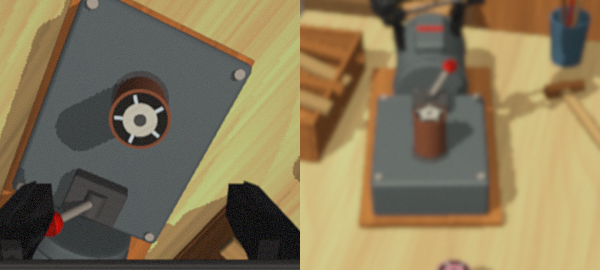

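The drum stands upright and seated: hub at (140,120) in the left crop, clear of everything in the side crop. The lever, its ball at (52,225), is still unlocked. Next I'll push it over with closed fingers.

```bash
python3 - <<'E'
from ins import *
a=np.radians(12.2);R=np.array([[np.cos(a),-np.sin(a)],[np.sin(a),np.cos(a)]])
W=lambda x,y,z:[*(np.array([.5966,-.1542])+R@[x,y]),z]
o=[pi,0,a]
env.clamp(10); env.move_pose(W(-.10,-.135,.30),o); env.move_straight(W(-.10,-.135,.184),velocity=.2); env.wait(.3)
f0=env.sense()['force']
env.move_straight(W(-.05,-.135,.184),velocity=.08)
x=-.05; mx=0
while x<.026:
    x+=.006 if x<.004 else .0015
    env.move_straight(W(x,-.135,.184),velocity=.06); f=env.sense()['force']-f0; fx=R[:,0]@f[:2]
    if x>0: print(round(x,4),f.round(1))
    if -fx>8: break
s=env.sense();print(x,R.T@(s['tcp_pos'][:2]-[.5966,-.1542]),f.round(1),s['time'])
env.move_straight(W(-.06,-.135,.184),velocity=.15); env.move_straight(W(-.10,-.135,.33),velocity=.25)
env.wait(.3); b,_=wgrab('w4'); f2,K=grab('side'); np.savez('side3',color=f2['color'],K=K,rvec=f2['rvec'],tvec=f2['tvec'])
save('chk2',np.hstack([cv2.resize(b['color'],(400,300)),cv2.resize(f2['color'][90:225,200:380],(400,300))]))
s=env.sense();print(s['time'])
E
```

```text
0.004 [-0.2 -0.4  0.5]
0.01 [-0.1 -1.5  0.8]
0.0115 [-1.1 -0.6  1.2]
0.013 [0.1 0.1 1.5]
0.0145 [-0.1 -0.6  0.3]
0.016 [-1.4 -1.   0.7]
0.0175 [-0.9 -0.9  0.4]
0.019 [-0.1 -0.8  1. ]
0.0205 [-0.7 -0.   0.6]
0.022 [-0.3 -0.4  1.3]
0.0235 [-0.2  0.3  1.3]
0.025 [-0.6 -0.7  0.5]
0.0265 [-0.9 -1.1  0.6]
0.0265 [ 0.0265785 -0.1350159] [-0.9 -1.1  0.6] 36.7333
38.6167
```

View pics/chk2.png

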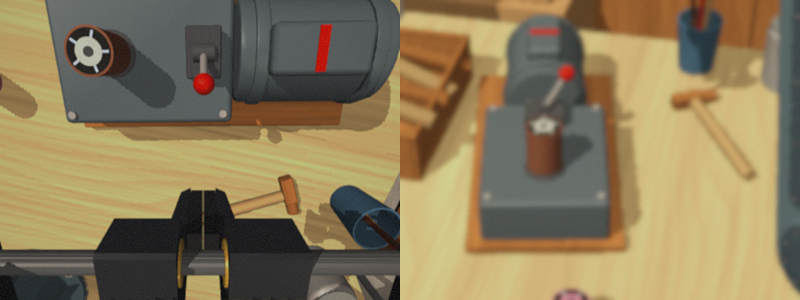

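The ball, at (203,84), still appears to lean toward the robot, although the fingers travelled the full stroke with almost no force. I'll measure the ball against its starting point before trying again.

```bash
python3 - <<'E'
from ins import *
a=np.radians(12.2);R=np.array([[np.cos(a),-np.sin(a)],[np.sin(a),np.cos(a)]])
def ball(L,x,y,r=22):
    x,y=int(x),int(y);w=L['color'][y-r:y+r,x-r:x+r].astype(int);m=(w[...,0]>110)&(w[...,1]<70)&(w[...,2]<70)
    n,l,st,c=cv2.connectedComponentsWithStats(m.astype(np.uint8));i=1+np.argmax(st[1:,4]);return c[i]+[x-r,y-r],st[i,4]
for n1,n2,p1,p2 in(('w_sp','side',(227,292),(275,122)),('w4','side3',(260,107),(275,122))):
    A=dict(np.load(n1+'.npz'));S=dict(np.load(n2+'.npz'))
    u,ua=ball(A,*p1);v,va=ball(S,*p2,14);P=tri(ray(A,A['K'],*u),ray(S,S['K'],*v))
    q=R.T@(P[:2]-[.5966,-.1542]);print(n1,u,ua,v,va,P,'sander',q,'ang',.5+np.arctan2(q[0],P[2]-.122))
    for z in(.18,.192,.2): print(R.T@(onz(A,A['K'],*u,z)[:2]-[.5966,-.1542]))
print(env.sense()['tcp_pos'],env.sense()['gripper_width'])
E
```

```text
w_sp [227.30140845 290.69014085] 355 [274.92307692 122.33333333] 39 [ 0.58925176 -0.29606204  0.1921634 ] sander [-0.03716125 -0.13710535] ang 0.012923511779018404
[-0.03673852 -0.14518876]
[-0.03531304 -0.13671151]
[-0.03436272 -0.13106001]
w4 [259.53707052 106.26401447] 553 [274.91666667 122.41666667] 36 [ 0.58866363 -0.29365174  0.19381887] sander [-0.03722674 -0.13462519] ang 0.021786621218815028
[-0.03639761 -0.13454791]
[-0.03562353 -0.13456416]
[-0.03510747 -0.13457499]
[ 0.52734609 -0.30709097  0.32921239] 0.006551990413396543
```

The ball is at sander x = -37 mm, y = -135 mm, z = 192 mm, angle about 0.02, so it did not stay over. I'll repeat the push with pictures at three points to see what happens.

```bash
python3 - <<'E'
from ins import *
a=np.radians(12.2);R=np.array([[np.cos(a),-np.sin(a)],[np.sin(a),np.cos(a)]])
W=lambda x,y,z:[*(np.array([.5966,-.1542])+R@[x,y]),z]
env.move_straight(W(-.075,-.135,.184),velocity=.25); ims=[]
f0=env.sense()['force']
for x in(-.05,-.02,.012):
    env.move_straight(W(x,-.135,.184),velocity=.08); s=env.sense(); f=grab('side')[0]; w=wgrab('wx')[0]
    print(x,s['tcp_pos'],s['eef_rot'],(s['force']-f0).round(1),s['time'])
    ims.append(np.vstack([cv2.resize(f['color'][90:190,210:310],(260,260),interpolation=cv2.INTER_CUBIC),cv2.resize(w['color'][60:360,106:406],(260,260))]))
save('push',np.hstack(ims))
E
```

```text
-0.05 [ 0.57665176 -0.29672104  0.18452039] [ 3.14090207e+00 -2.88490669e-04  2.13629842e-01] [ 0.2  1.5 -0.6] 39.825
-0.02 [ 0.60553473 -0.29020572  0.18364951] [-3.14124425e+00  5.64903500e-04  2.13378017e-01] [-0.1  1.2 -0.6] 40.45
0.012 [ 0.63670788 -0.28351095  0.18374559] [-3.14135295e+00  5.43827969e-04  2.13229921e-01] [ 0.3  1.8 -0.6] 41.1
```

View pics/push.png

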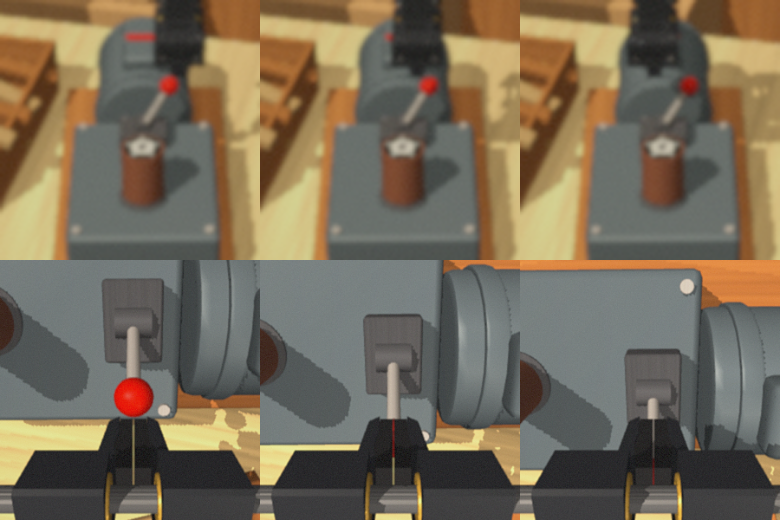

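Both the wrist and side views show the fingertips passing above or through the ball without moving it. I'll project the reported TCP into the side view to find out which.

```bash
python3 - <<'E'
from ins import *
f,K=grab('side'); s=env.sense(); p=s['tcp_pos']
pr=lambda q:cv2.projectPoints(np.float64([q]),np.array(f['rvec']),np.array(f['tvec']),K,None)[0].ravel()
print('tcp',p,pr(p),'tcp+z',[pr(p+[0,0,d]) for d in(.02,.04)],'ball',pr([.5885,-.2945,.192]))
im=f['color'][80:170,220:310]; im=cv2.resize(im,(600,600),interpolation=cv2.INTER_CUBIC); im=cv2.convertScaleAbs(im,alpha=1.8,beta=20)
for q,c in((pr(p),(0,255,0)),(pr(p+[0,0,.02]),(255,255,0))):
    cv2.drawMarker(im,tuple(int(v) for v in (q-[220,80])*600/90),c,cv2.MARKER_CROSS,20,2)
save('tip',im)
E
```

```text
tcp [ 0.63644515 -0.28376912  0.1839621 ] [261.33940055 124.65739574] tcp+z [array([261.26445751, 120.10134659]), array([261.18830842, 115.47197674])] ball [274.5422393  122.74695058]
```

View pics/tip.png

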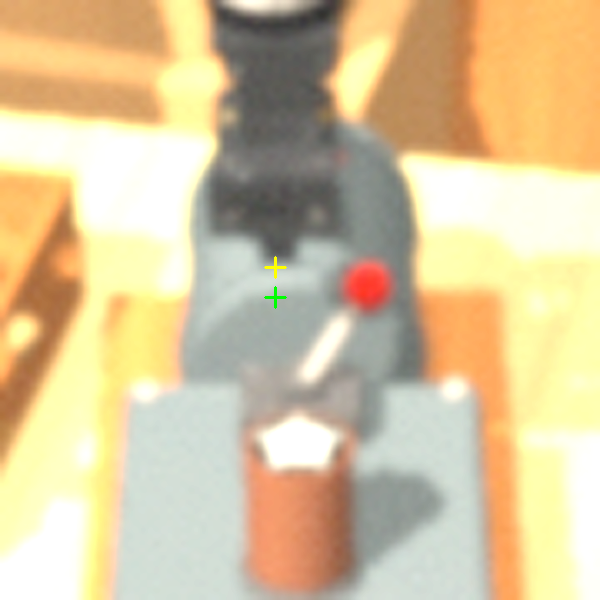

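The visible fingertip ends about 25 mm above the reported TCP (the green cross), so the shut fingers passed over the ball. I'll rise, go back and push again 24 mm lower. That still clears the pivot block and the motor, and I'll watch the force for the end stop.

```bash
cat > push.py <<'E'
from ins import *
a=np.radians(12.2);R=np.array([[np.cos(a),-np.sin(a)],[np.sin(a),np.cos(a)]])
W=lambda x,y,z:[*(np.array([.5966,-.1542])+R@[x,y]),z]
def ballang(n):
    f,K=grab('side');im=f['color'][105:140,255:300].astype(int);m=(im[...,0]>110)&(im[...,1]<70)&(im[...,2]<70);v,u=np.nonzero(m)
    if len(u)==0:return n,'hidden'
    return n,u.mean()+255,v.mean()+105,len(u),R.T@(onz(f,K,u.mean()+255,v.mean()+105,.193)[:2]-[.5966,-.1542])
E
python3 - <<'E'
from push import *
env.move_straight(W(.012,-.135,.25),velocity=.25); env.move_straight(W(-.085,-.135,.25),velocity=.25)
env.move_straight(W(-.085,-.135,.160),velocity=.2); env.wait(.2); f0=env.sense()['force']
x=-.06; env.move_straight(W(x,-.135,.160),velocity=.08)
while x<.03:
    x+=.01 if x<-.001 else .003
    env.move_straight(W(x,-.135,.160),velocity=.08); f=env.sense()['force']-f0; fx=R[:,0]@f[:2]
    if -fx>5 or abs(f[2])>8: break
s=env.sense(); print(x,f.round(1),R.T@(s['tcp_pos'][:2]-[.5966,-.1542]),s['time'],ballang('b'))
E
```

```text
0.021000000000000008 [-14.1  -1.1   4.8] [ 0.01809163 -0.13505813] 46.875 ('b', np.float64(255.69230769230768), np.float64(123.15384615384616), 13, array([ 0.03232459, -0.13151682]))
```

A 14 N end-stop force came at TCP x = +18 mm, where the fully thrown position should be. I'll withdraw and check.

```bash
python3 - <<'E'
from push import *
env.move_straight(W(-.07,-.135,.160),velocity=.15); env.move_straight(W(-.10,-.135,.33),velocity=.25); env.wait(.3)
A,_=wgrab('w5'); f,K=grab('side'); np.savez('side4',color=f['color'],K=K,rvec=f['rvec'],tvec=f['tvec']); S=f
def red(im,x0,y0,x1,y1):
    w=im[y0:y1,x0:x1].astype(int);m=(w[...,0]>110)&(w[...,1]<70)&(w[...,2]<70);n,l,st,c=cv2.connectedComponentsWithStats(m.astype(np.uint8));i=1+np.argmax(st[1:,4]);return c[i]+[x0,y0],st[i,4]
u,ua=red(A['color'],225,0,295,150); v,va=red(S['color'],235,110,285,140)
P=tri(ray(A,A['K'],*u),ray(S,K,*v));q=R.T@(P[:2]-[.5966,-.1542]);print(u,ua,v,va,P,q,'lock',.5+np.arctan2(q[0],P[2]-.122))
h=A['color'];save('fin',np.hstack([cv2.resize(h,(400,300)),cv2.resize(f['color'],(400,300))]))
s=env.sense();print(s['time'],s['force'])
E
```

```text
[258.49841772  12.81487342] 632 [253.90909091 123.3030303 ] 33 [ 0.66419175 -0.2763174   0.1912384 ] [ 0.04025881 -0.1336433 ] lock 1.0266697082923637
48.925 [ 0.09764162 -0.61355496 -0.73716404]
```

View pics/fin.png

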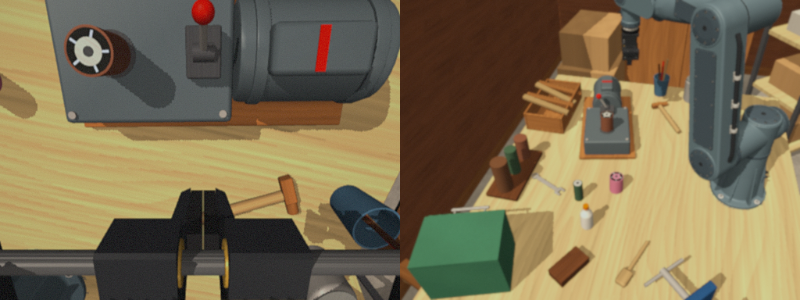

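The lever now leans away at about 1.03 rad, which is fully over. The drum is still seated, the bystanders look untouched, and the arm is clear. I'll open the gripper and hand in.

```bash
python3 - <<'E'
from h import *
env.release(); print(env.sense()['time']); order.job_done()
E
```

```text
50.25
the job is handed in; nothing more can be done
```

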